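# Pack out a glue-up jig and hold it tight

## Robot

A 6-joint arm with a two-finger parallel gripper is mounted at the origin on a cart in front of the work surface, level with it; the furniture and walls round the work are solid. World frame = base frame: x ahead of the robot, y to its left, z up, the work surface at z = 0. Lengths are in m, angles in rad, forces in N, time in s.
With the tool pointing down it reaches from about 0.3 to 0.75 m from the base axis. Payload 8.5 kg.
Tool frame: the origin (TCP) lies where the fingers leave the gripper's body, on its centre line; the fingertips stand 64 mm ahead of it and the grasp point (between the pads) lies 45 mm ahead of it (ctrl.grip_point_offset is the distance from the TCP to the grasp point, in m); y points along the fingers, x is the direction in which the jaws open and shut, and the axes are right-handed (so a half turn about y gives the same grasp; the last joint's range is limited). The gripper opens to 88 mm and grips with 3 to 60 N. Pads are 18 mm wide; open, the fingers measure 123 mm over their backs; the gripper's body (75 mm by 187 mm) begins 45 mm behind the grasp point.
Start: joints at [-1.423, 0.381, 1.297, -0, 1.464, -0.215], TCP at [0.195, -0.514, 0.303] pointing down, gripper open.
Joint ranges: [-3.11, 3.11], [-0.89, 2.33], [0.22, 2.48], [-1.42, 4.56], [0.17, 2.85], [-2.88, 2.88]. Speed limits (rad/s): [2.39, 2.39, 3.14, 3.14, 3.14, 3.14].

## Interface

Orientations are given as a unit quaternion [w, x, y, z].
In Python, from bench import monitor, vision, order, ctrl gives the robot as it stands.
- The arm moves only by the tool arm_command, never from a script. Its argument "plan" is a list of rows, each a list of 7 numbers: the turn, a rotation vector about the world's x, y, z in degrees, then the shift along the world's x, y, z in m, then the finger opening in m, from 0 to 0.0881. In form: [[wx, wy, wz, x, y, z, fingers], ...]. A call has 1 to 10 rows; each row is the pose to reach, as a shift and turn from the pose commanded when the call began; what a row does not reach only later rows make up. A row lasts 1/10 s, in which the tool goes at most 50 mm and 8.59 degrees, less where a joint would pass 70% of its speed; a pose out of reach is approached as far as the arm can. A call with a gripper value outside its range is refused whole. The fingers move at their own pace and stop on an object; "grip_force" is the grip in N (left out, the last holds). Time passes only in rows, so rows that repeat a pose let the fingers close. It gives the time, the measured TCP pose, the force and the opening at its end, in the units of the state.
- monitor.read_state(): the state, without advancing time (a new reading comes with each control period).
- vision.capture(name): name is "scene" or "side" or "wrist"; returns the picture (384x512x3 uint8, red, green, blue); there is no depth.
- vision.camera_params(name): a dict with "fx", "fy", "cx", "cy" (pixels), "dist_coeffs" ([k1, k2, p1, p2, k3] as OpenCV has them; the pictures are not rectified), "xyz" and "rotation" of the camera in the world. Camera axes: x right, y down, z forward; pixel columns grow to the right and rows downward; lengths in m; the calibration is good to about 2 mm. A picture is of the moment at which its call begins: read the wrist's pose just before it. camera_params takes no time and is no camera call; for the wrist camera it gives the pose at the moment of the call.
- order.close_job(): hands the job in, once; it reports no verdict.
The state is a dict: "clock": time; "joint_pos": joint angles; "joint_velocities": joint speeds; "effort": joint torques, N m; "ee_pos": TCP position; "tool_rot": TCP orientation; "ft_force": force on the tool from outside, world axes, zero at the start; "ft_torque": the same for the moment, N m; "gripper_width": finger opening in m.
Only numpy, scipy, OpenCV 4.12 (cv2) and the standard library are available. Lean on these libraries where they do the work, as an engineer would, in place of code of your own. Each camera call takes 0.05 s, during which the arm holds its last target.

## Task

The glued wooden blank in the bench jig has to be held under pressure. First turn the lock ring on top of the sliding stop clockwise until its finger bar is in line with the jig, on its locked mark; then take wooden packers from the rack and stand them upright in the gap in front of the blank, one after another, until the sprung pad can reach them. Finally push the wooden handle until the pad is tight on the packers, and finish while you are still pushing so that the packing stays clamped; do not shift the stop, and leave the things lying about alone.

Things in the scene. Friction and masses are not known exactly. Their poses are not given: they have to be found in the camera images.
- jig: Grey steel jig fixed to the bench, base plate 185 x 80 x 10 mm. Origin on the bench top under the face of the blank; its x axis runs level from the handle through the stop and the gap to the blank, z up. From the handle end in +x order: wooden handle, dark steel stop with the lock ring on top, steel pad, gap, blank. Two guide strips (8 mm high) leave 50 mm across the gap.
- blank: The work: a glued two-layer wooden block fixed in the jig, 44 mm wide, 35 mm tall (10 to 45 mm above the bench), 22 mm long; the gap lies in front of its dark face. Same axes as the jig, origin at the lower edge of that face, 10 mm above the bench.
- blank_face (a point): Middle of the lower edge of the blank's face, on the gap's floor (10 mm above the bench), where packers stand. Axes as the jig. Centre of a packer standing in the gap: 35 mm above this point.
- pad: Steel clamping pad, 44 mm wide, 33 mm tall, 14 mm thick, on the end of the sprung pusher; its face looks at the blank. Axes as the jig.
- pad_face (a point): Middle of the pad's face, 28 mm above the bench. The gap is the distance along the jig's x from here to the blank's face.
- handle: Wooden push handle behind the stop, rigidly joined to the pad by a steel rod: 16 mm thick (jig x), 36 mm wide, 12 to 55 mm above the bench. Axes as the jig.
- handle_back (a point): Middle of the handle's rear face, 35 mm above the bench, where to push; pushing goes along the jig's +x. Axes as the jig.
- pusher (a joint): Travel of pad and handle along the jig's +x, 0 m fully back (start) to 0.018 fully forward; a weak spring (2 N at 0, 4 N at full travel) returns it when let go.
- stop (a joint): Setting of the sliding stop with pad, handle and lock ring; the gap with the pad fully back is 0.018 m + this value (0 to 0.022). Already set and very stiff; it is not to be moved. One or two packers are needed: the remaining gap must be less than the pusher's 0.018 m travel.
- ring (a joint): Angle of the lock ring about a vertical axis: grows clockwise seen from above, 1.2 rad is the end stop and locked mark, where the finger bar is in line with the jig's x; it starts between 0 and 0.35. Friction about 0.05 N m, no spring.
- ring_bar (a point): On the ring's axis, 86 mm above the bench, 8 mm below the top of the finger bar, a height to grip. The bar is 46 mm long along this point's x axis, 10 mm thick along its y axis, and stands 36 mm above the ring (58 to 94 mm above the bench).
- stop_top (a point): Top of the stop under the ring, 46 mm above the bench, on the ring's axis. Axes as the jig.
- rack: Plywood rack fixed to the bench, 130 (own x) x 64 x 25 mm, origin at the centre of its underside, with three slots 12 mm deep at -40, 0 and +40 mm along its x; each packer's foot stands 13 mm above the bench there.
- packer_1_mid (a point): Plain wooden packer, a flat upright plate 12 mm thick (own x) x 44 mm wide (own y) x 70 mm tall (z), 35 g, foot edges bevelled 1.5 mm, a dark round plug near its top. This point is its centre, 35 mm above its foot. It starts standing in a slot of the rack. Taken best across its 44 mm width near the top.
- packer_2_mid (a point): Plain wooden packer, a flat upright plate 12 mm thick (own x) x 44 mm wide (own y) x 70 mm tall (z), 35 g, foot edges bevelled 1.5 mm, a dark round plug near its top. This point is its centre, 35 mm above its foot. It starts standing in a slot of the rack. Taken best across its 44 mm width near the top.
- packer_3_mid (a point): Plain wooden packer, a flat upright plate 12 mm thick (own x) x 44 mm wide (own y) x 70 mm tall (z), 35 g, foot edges bevelled 1.5 mm, a dark round plug near its top. This point is its centre, 35 mm above its foot. It starts standing in a slot of the rack. Taken best across its 44 mm width near the top.
- packer_1: The same packer as packer_1_mid, origin at the centre of its foot.
- packer_2: The same packer as packer_2_mid, origin at the centre of its foot.
- packer_3: The same packer as packer_3_mid, origin at the centre of its foot.
- glue_bottle: Bystander: small upright glue bottle, 29 mm across, 110 mm tall, origin at its foot. Leave alone.
- pin_dish: Bystander: shallow dish 74 mm across, 18 mm high, origin at its foot. Leave alone.
- scissors: Bystander: scissors lying flat, 62 x 163 x 7 mm. Leave alone.
Mind the look-alikes: they are no part of the job. Leave any grey or turquoise look-alike of the packer_3 alone.

How it is judged:
On the way, in this order (a step that is already met when the one before it is completed fails the run):
1. the lock ring is turned to its locked mark (value of joint ring above 1.05 rad), for 0.2 s.
2. a packer stands in the gap (((x of packer_1_mid in the frame of jig between -0.048 and 0 m and y of packer_1_mid in the frame of jig between -0.008 and 0.008 m and z of packer_1_mid in the frame of jig below 0.052 m and angle between packer_1_mid's own z axis and vertical below 0.15 rad) or (x of packer_2_mid in the frame of jig between -0.048 and 0 m and y of packer_2_mid in the frame of jig between -0.008 and 0.008 m and z of packer_2_mid in the frame of jig below 0.052 m and angle between packer_2_mid's own z axis and vertical below 0.15 rad) or (x of packer_3_mid in the frame of jig between -0.048 and 0 m and y of packer_3_mid in the frame of jig between -0.008 and 0.008 m and z of packer_3_mid in the frame of jig below 0.052 m and angle between packer_3_mid's own z axis and vertical below 0.15 rad))), for 0.2 s.
At the end, for the whole second after the job is handed in: Robot still pushes the handle (over 3 N), pusher at rest; the packers between pad and blank stand on the gap's floor (within 4 mm), upright (0.08 rad), each end of the packing pressed with over 3 N; lock ring past 1.05 rad; stop moved less than 4 mm (value of joint ring above 1.05 rad and ((x of packer_1_mid in the frame of jig between -0.048 and 0 m and y of packer_1_mid in the frame of jig between -0.008 and 0.008 m and z of packer_1_mid in the frame of jig below 0.049 m and angle between packer_1_mid's own z axis and vertical below 0.08 rad and contact force between pad and packer_1 above 3 N) or (x of packer_2_mid in the frame of jig between -0.048 and 0 m and y of packer_2_mid in the frame of jig between -0.008 and 0.008 m and z of packer_2_mid in the frame of jig below 0.049 m and angle between packer_2_mid's own z axis and vertical below 0.08 rad and contact force between pad and packer_2 above 3 N) or (x of packer_3_mid in the frame of jig between -0.048 and 0 m and y of packer_3_mid in the frame of jig between -0.008 and 0.008 m and z of packer_3_mid in the frame of jig below 0.049 m and angle between packer_3_mid's own z axis and vertical below 0.08 rad and contact force between pad and packer_3 above 3 N)) and ((x of packer_1_mid in the frame of jig between -0.048 and 0 m and y of packer_1_mid in the frame of jig between -0.008 and 0.008 m and z of packer_1_mid in the frame of jig below 0.049 m and angle between packer_1_mid's own z axis and vertical below 0.08 rad and contact force between blank and packer_1 above 3 N) or (x of packer_2_mid in the frame of jig between -0.048 and 0 m and y of packer_2_mid in the frame of jig between -0.008 and 0.008 m and z of packer_2_mid in the frame of jig below 0.049 m and angle between packer_2_mid's own z axis and vertical below 0.08 rad and contact force between blank and packer_2 above 3 N) or (x of packer_3_mid in the frame of jig between -0.048 and 0 m and y of packer_3_mid in the frame of jig between -0.008 and 0.008 m and z of packer_3_mid in the frame of jig below 0.049 m and angle between packer_3_mid's own z axis and vertical below 0.08 rad and contact force between blank and packer_3 above 3 N)) and contact force between any of the fingers, the arm and handle above 3 N and velocity of joint pusher between -0.005 and 0.005 m/s and distance of stop_top from where it was at the start of the episode below 0.004 m); the arm keeps its last pose, push and grip.
It fails at once if the stop is shifted (distance of stop_top from where it was at the start of the episode above 0.004 m).
It fails at once if the glue bottle is disturbed (distance of glue_bottle from where it was at the start of the episode above 0.03 m).
It fails at once if the pin dish is disturbed (distance of pin_dish from where it was at the start of the episode above 0.03 m).
It fails at once if the scissors is disturbed (distance of scissors from where it was at the start of the episode above 0.03 m).
It also fails if it takes over 72 s, if anything falls off the work surface, if the arm or the gripper's body presses on something with over 40 N, if the wrist force passes 120 N, or if a joint passes its speed limit or range.

## Working session

There is one attempt and no reset: what is moved stays moved. The work goes in short steps, Python scripts to look and compute and a tool call to move; the robot and the scene stay as the last step left them, time stands still between calls to the robot, and variables do not carry over. Pictures are saved under pics/ and viewed, and the job is handed in when it is done.

Besides the shell and the picture viewer there is one more tool, called as name([rows], argument=value, ...), one row to a line, values as JSON. arm_command: Moves the arm, as the interface text tells. Its arguments: {"type":"object","properties":{"plan":{"type":"array"},"grip_force":{"type":"number"}},"required":["plan"]}

```bash
mkdir -p pics; ls; cat > h.py <<'E'
import numpy as np, cv2
from bench import monitor, vision, order, ctrl
def cap(n,f):
    p=vision.camera_params(n); im=vision.capture(n)
    cv2.imwrite('pics/'+f,cv2.cvtColor(im,cv2.COLOR_RGB2BGR)); return im,p
def KD(p):
    return np.array([[p['fx'],0,p['cx']],[0,p['fy'],p['cy']],[0,0,1.]]),np.array(p['dist_coeffs'],float)
def R(p):
    r=np.array(p['rotation'],float)
    if r.size==9:return r.reshape(3,3)
    from scipy.spatial.transform import Rotation as Q
    return Q.from_quat([r[1],r[2],r[3],r[0]]).as_matrix()
def rays(p,px):
    K,D=KD(p); u=cv2.undistortPoints(np.array(px,float).reshape(-1,1,2),K,D).reshape(-1,2)
    d=np.c_[u,np.ones(len(u))]@R(p).T
    return np.array(p['xyz'],float),d/np.linalg.norm(d,axis=1)[:,None]
def plane(p,px,z):
    o,d=rays(p,px); return o+d*((z-o[2])/d[:,2])[:,None]
def proj(p,pts):
    K,D=KD(p); Rm=R(p); X=(np.array(pts,float).reshape(-1,3)-np.array(p['xyz']))@Rm
    return cv2.projectPoints(X,np.zeros(3),np.zeros(3),K,D)[0].reshape(-1,2)
def tri(p1,a,p2,b):
    o1,d1=rays(p1,[a]);o2,d2=rays(p2,[b]);d1=d1[0];d2=d2[0]
    A=np.c_[d1,-d2];s=np.linalg.lstsq(A,o2-o1,rcond=None)[0]
    q1=o1+s[0]*d1;q2=o2+s[1]*d2
    return (q1+q2)/2,np.linalg.norm(q1-q2)
E
python3 - <<'E'
from h import *
print(monitor.read_state())
for n in ['scene','side','wrist']:
    im,p=cap(n,n+'0.png'); print(n,p)
print(ctrl.grip_point_offset)
E
```

```text
pics
{'clock': 0.0, 'joint_pos': array([-1.42328065e+00,  3.81185550e-01,  1.29826207e+00, -5.92262614e-06,
        1.46358167e+00, -2.15278821e-01]), 'joint_velocities': array([-0.00034727,  0.00025535, -0.00059553, -0.00201117, -0.00136298,
        0.0002844 ]), 'effort': array([ 6.96110783e-04, -4.37929058e+01, -2.24558777e+01,  7.13776471e-02,
        3.52168141e-02, -9.64743685e-05]), 'ee_pos': array([ 0.19516753, -0.51400409,  0.30214287]), 'tool_rot': array([ 0.582368  , -0.58162861,  0.40194227, -0.40124566]), 'ft_force': array([-0.18707286,  0.30188014,  0.20617778]), 'ft_torque': array([0.02462834, 0.0265698 , 0.06592141]), 'gripper_width': 0.08806548321667737}
scene {'fx': 475.5905344169833, 'fy': 475.5905344169833, 'cx': 256.8674378466974, 'cy': 192.84558539380092, 'dist_coeffs': array([0.01846104, 0.        , 0.        , 0.        , 0.        ]), 'xyz': array([-0.2431356 ,  0.69768848,  0.69244339]), 'rotation': array([ 0.25236661, -0.48155271,  0.7458604 , -0.38485108])}
side {'fx': 390.90827922227425, 'fy': 390.90827922227425, 'cx': 257.01105210459485, 'cy': 185.17610782280994, 'dist_coeffs': array([-0.06664466,  0.        ,  0.        ,  0.        ,  0.        ]), 'xyz': array([0.21639301, 1.14801243, 0.61569267]), 'rotation': array([ 0.09524282, -0.17056872,  0.8594509 , -0.47241852])}
wrist {'fx': 272.27125124269924, 'fy': 272.27125124269924, 'cx': 253.1672230352697, 'cy': 191.8820589887857, 'dist_coeffs': array([-0.04246611,  0.        ,  0.        ,  0.        ,  0.        ]), 'xyz': array([ 0.27234395, -0.48571715,  0.38293454]), 'rotation': array([ 0.13073906,  0.81246005, -0.56090388, -0.09056931])}
0.0453
```

View pics/scene0.png

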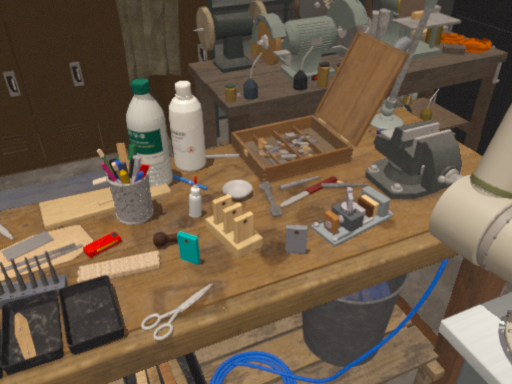

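View pics/side0.png

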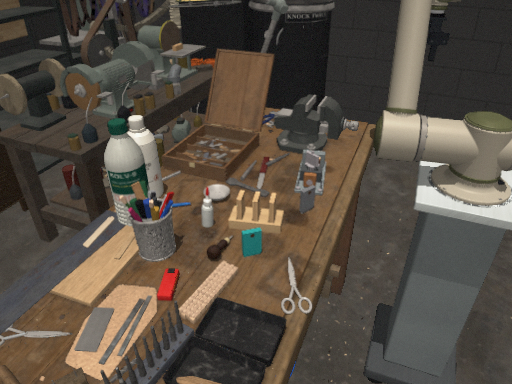

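View pics/wrist0.png

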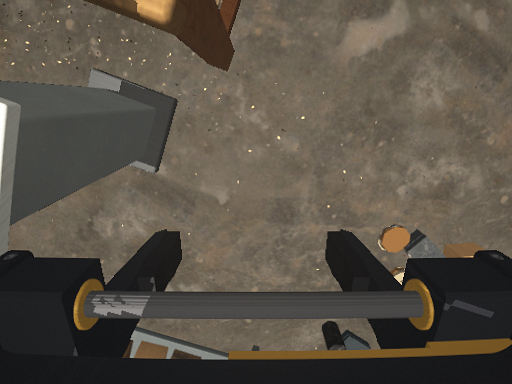

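```bash
python3 - <<'E'
from h import *
a=cv2.imread('pics/scene0.png')[160:280,190:410]; cv2.imwrite('pics/s0c.png',cv2.resize(a,None,fx=3.6,fy=3.6,interpolation=cv2.INTER_CUBIC))
a=cv2.imread('pics/side0.png')[130:270,190:340]; cv2.imwrite('pics/d0c.png',cv2.resize(a,None,fx=4.2,fy=4.2,interpolation=cv2.INTER_CUBIC))
p=vision.camera_params('scene')
print(plane(p,[[232,240],[350,215],[296,250],[237,190],[195,215],[178,312]],0))
E
```

```text
[[ 5.11939507e-01  4.24188874e-01  1.11022302e-16]
 [ 4.79838684e-01  1.37009062e-01  0.00000000e+00]
 [ 4.24161068e-01  3.10698206e-01  0.00000000e+00]
 [ 6.86950760e-01  3.40904166e-01  0.00000000e+00]
 [ 6.32291385e-01  4.70687429e-01 -1.11022302e-16]
 [ 3.63959256e-01  5.91204255e-01  0.00000000e+00]]
```

View pics/s0c.png

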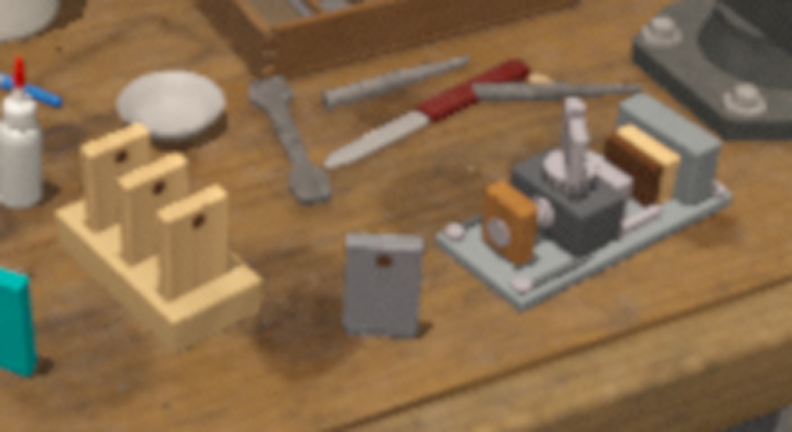

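View pics/d0c.png

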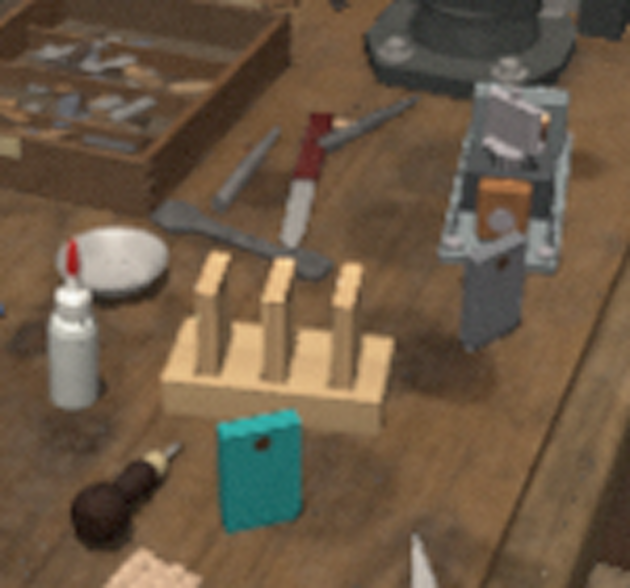

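```bash
python3 - <<'E'
from h import *
p=vision.camera_params('scene'); q=vision.camera_params('side')
S=lambda x,y:[190+x/3.6,160+y/3.6]
D=lambda x,y:[190+x/4.2,130+y/4.2]
print('plate',plane(p,[S(438,240),S(520,303),S(730,195)],0.01))
print('plate side',plane(q,[D(442,255),D(553,266),D(570,90)],0.01))
print('rack scene',plane(p,[S(58,212),S(175,322),S(262,275)],0.025))
print('rack side',plane(q,[D(163,373),D(383,400),D(393,345),D(195,320)],0.025))
print('packer tops scene',plane(p,[S(115,140),S(153,172),S(193,205)],0.083))
print('side',plane(q,[D(212,270),D(280,272),D(348,285)],0.083))
print('ring bar top', plane(p,[S(574,103)],.094),plane(q,[D(490,92),D(540,135)],.094))
E
```

```text
plate [[0.46896445 0.24740111 0.01      ]
 [0.39674029 0.23219793 0.01      ]
 [0.4308286  0.05294308 0.01      ]]
plate side [[ 0.47251347  0.25225748  0.01      ]
 [ 0.39973427  0.23693483  0.01      ]
 [ 0.45155658 -0.01658738  0.01      ]]
rack scene [[0.57653529 0.46048303 0.025     ]
 [0.45112027 0.43259237 0.025     ]
 [0.46814906 0.36933049 0.025     ]]
rack side [[0.57978932 0.45902642 0.025     ]
 [0.45069886 0.43377101 0.025     ]
 [0.4630725  0.38086608 0.025     ]
 [0.58517779 0.40278651 0.025     ]]
packer tops scene [[0.55767115 0.42643305 0.083     ]
 [0.51806772 0.41740849 0.083     ]
 [0.47909986 0.40814482 0.083     ]]
side [[0.56112117 0.42653483 0.083     ]
 [0.52353818 0.41337854 0.083     ]
 [0.48210394 0.41094299 0.083     ]]
ring bar top [[0.46233581 0.16176247 0.094     ]] [[0.46910227 0.16887929 0.094     ]
 [0.42154378 0.21500429 0.094     ]]
```

```bash
cat >> h.py <<'E'
from scipy.spatial.transform import Rotation as Q
def tool():
    s=monitor.read_state(); q=s['tool_rot']; return s,Q.from_quat([q[1],q[2],q[3],q[0]]).as_matrix()
E
python3 - <<'E'
from h import *
s,T=tool(); print(T.round(3)); p=vision.camera_params('wrist'); print(R(p).round(3)); print((T.T@(p['xyz']-s['ee_pos'])).round(4)); print((T.T@R(p)).round(3))
E
```

```text
[[ 0.355 -0.     0.935]
 [-0.935  0.001  0.355]
 [-0.001 -1.     0.   ]]
[[ 0.354 -0.888 -0.294]
 [-0.935 -0.337 -0.111]
 [-0.     0.314 -0.949]]
[ 0.0008 -0.0807  0.0823]
[[ 1.    -0.001  0.001]
 [-0.001 -0.314  0.949]
 [-0.001 -0.949 -0.314]]
```

arm_command([
  [0,0,8,0.03,0.045,0.005,0.088],
  [0,0,16,0.06,0.09,0.01,0.088],
  [0,0,24,0.09,0.135,0.015,0.088],
  [0,0,32,0.12,0.18,0.02,0.088],
  [0,0,40,0.14,0.225,0.025,0.088],
  [0,0,48,0.16,0.27,0.03,0.088],
  [0,0,56,0.18,0.315,0.035,0.088],
  [0,0,64,0.2,0.36,0.04,0.088],
  [0,0,72,0.21,0.405,0.04,0.088],
  [0,0,80,0.22,0.45,0.04,0.088],
])

```text
clock: 1.15
ee_pos: [0.4139, -0.069, 0.3428]
tool_rot: [-0.704, 0.704, 0.069, -0.068]
ft_force: [0.1, -0.1, -0.8]
gripper_width: 0.088
```

arm_command([
  [0,0,0,0.005,0.045,0,0.088],
  [0,0,0,0.01,0.09,0,0.088],
  [0,0,0,0.015,0.135,0,0.088],
  [0,0,0,0.018,0.18,0,0.088],
  [0,0,0,0.018,0.225,0,0.088],
  [0,0,0,0.018,0.252,0,0.088],
  [0,0,0,0.018,0.252,0,0.088],
  [0,0,0,0.018,0.252,0,0.088],
])

```text
clock: 1.95
ee_pos: [0.4315, 0.1812, 0.3425]
tool_rot: [-0.704, 0.704, 0.067, -0.067]
ft_force: [-0.2, 0.3, 0.3]
gripper_width: 0.0878
```

```bash
python3 - <<'E'
from h import *
s,T=tool();print(s['clock'],s['ee_pos'],T.round(3),s['joint_pos'],s['joint_velocities'].round(3))
im,p=cap('wrist','w1.png'); np.savez('w1.npz',xyz=p['xyz'],rotation=p['rotation'])
cv2.imwrite('pics/w1b.png',cv2.resize(cv2.imread('pics/w1.png'),None,fx=1.56,fy=1.56,interpolation=cv2.INTER_CUBIC))
E
```

```text
1.95 [0.43145274 0.1811649  0.3424638 ] [[ 0.982 -0.001 -0.188]
 [ 0.188 -0.     0.982]
 [-0.001 -1.    -0.   ]] [ 1.43850807e-01  2.06870079e-01  1.43371270e+00 -3.08658544e-04
  1.50163189e+00 -4.56462313e-02] [-0.033 -0.009  0.007 -0.    -0.001 -0.003]
```

View pics/w1b.png

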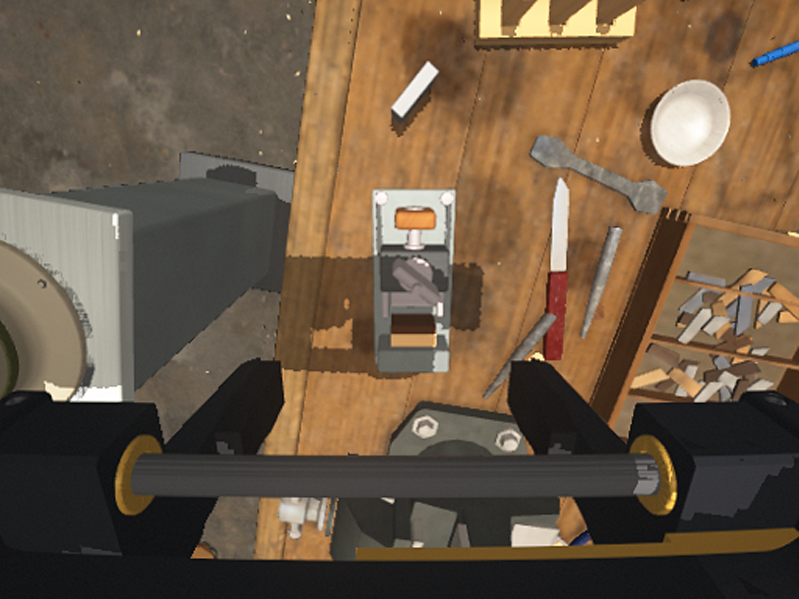

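```bash
python3 - <<'E'
from h import *
a=cv2.imread('pics/w1.png')[112:245,225:305]; cv2.imwrite('pics/w1c.png',cv2.resize(a,None,fx=4.5,fy=4.5,interpolation=cv2.INTER_CUBIC)) 
a=cv2.imread('pics/w1.png')[0:35,300:415]; cv2.imwrite('pics/w1d.png',cv2.resize(a,None,fx=6,fy=6,interpolation=cv2.INTER_CUBIC)) 
E
```

```text
(no output)
```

View pics/w1c.png

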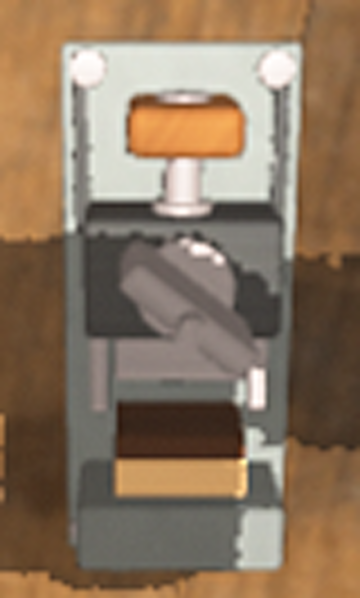

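View pics/w1d.png

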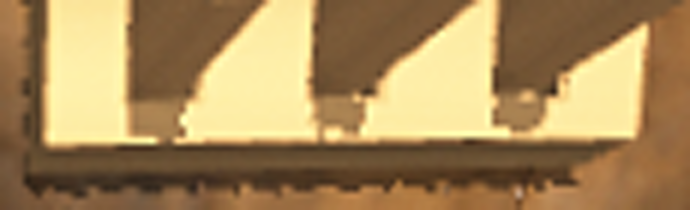

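```bash
python3 - <<'E'
from h import *
a=cv2.imread('pics/w1.png')[160:200,245:290]; a=cv2.convertScaleAbs(a,alpha=1.6,beta=0); cv2.imwrite('pics/w1e.png',cv2.resize(a,None,fx=14,fy=14,interpolation=cv2.INTER_CUBIC)) 
E
```

```text
(no output)
```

View pics/w1e.png

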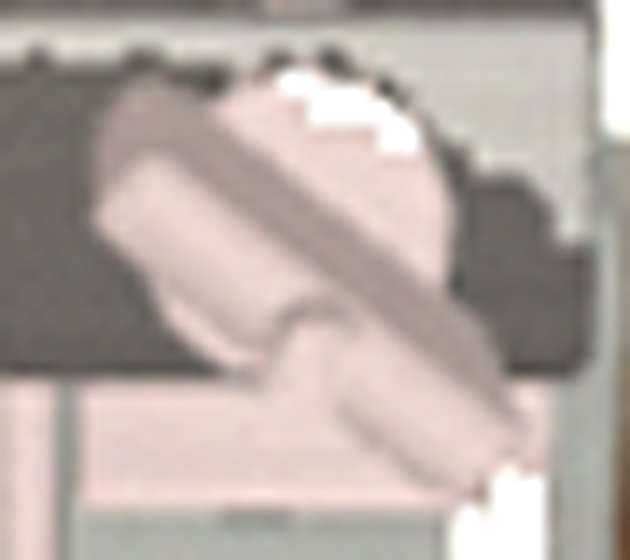

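```bash
python3 - <<'E'
from h import *
p=dict(vision.camera_params('wrist'))
B=lambda x,y:[245+x/14,160+y/14]
C=lambda x,y:[225+x/4.5,112+y/4.5]
b=plane(p,[B(92,215),B(145,150),B(470,495),B(525,430)],.094); print('bar',b)
e1=(b[0]+b[1])/2;e2=(b[2]+b[3])/2;d=e2-e1;print('len',np.linalg.norm(d),np.degrees(np.arctan2(d[1],d[0])),(e1+e2)/2, np.linalg.norm(b[0]-b[1]))
pl=plane(p,[C(63,43),C(302,43),C(66,235),C(298,235)],.01);print('plate',pl)
print('bottom',plane(p,[C(72,540),C(284,540)],.01))
bl=plane(p,[C(115,458),C(247,458)],.045);print('blank face?',bl)
print('blank top', plane(p,[C(118,403),C(243,403),C(116,458),C(246,458),C(116,496),C(247,496)],.045))
h=plane(p,[C(130,155),C(243,155)],.055);print('handle top front',h)
print('handle ', plane(p,[C(130,108),C(243,108)],.055),plane(p,[C(150,97)],.055))
print('stop top', plane(p,[C(85,222),C(280,222),C(85,335),C(280,335)],.046))
print('pad', plane(p,[C(112,380),C(245,380)],.0445))
print('rack',plane(p,[[300+45/6,145/6],[300+635/6,140/6]],.025))
E
```

```text
bar [[0.43125154 0.17389886 0.094     ]
 [0.43477159 0.18063521 0.094     ]
 [0.47010061 0.154349   0.094     ]
 [0.47367072 0.16139449 0.094     ]]
len 0.04344390427765593 -26.515786000390317 [0.45244861 0.16756939 0.094     ] 0.007600601172655605
plate [[0.40154205 0.2290766  0.01      ]
 [0.47863623 0.24379059 0.01      ]
 [0.41356829 0.16586847 0.01      ]
 [0.49201715 0.18078814 0.01      ]]
bottom [[0.43567102 0.05166351 0.01      ]
 [0.51365892 0.0664068  0.01      ]]
blank face? [[0.44294792 0.10202333 0.045     ]
 [0.48633564 0.11023858 0.045     ]]
blank top [[0.44031799 0.12149366 0.045     ]
 [0.4807717  0.12916209 0.045     ]
 [0.44327645 0.10208567 0.045     ]
 [0.48600661 0.11017641 0.045     ]
 [0.44583442 0.0884013  0.045     ]
 [0.48936831 0.0966374  0.045     ]]
handle top front [[0.42858893 0.20392678 0.055     ]
 [0.46194985 0.21028267 0.055     ]]
handle  [[0.42597148 0.21765294 0.055     ]
 [0.45895087 0.22394187 0.055     ]] [[0.43118733 0.2219277  0.055     ]]
stop top [[0.41897184 0.17931333 0.046     ]
 [0.47895861 0.19072483 0.046     ]
 [0.42549469 0.14285771 0.046     ]
 [0.48728578 0.15458673 0.046     ]]
pad [[0.43693671 0.12884303 0.0445    ]
 [0.4797627  0.13696498 0.0445    ]]
rack [[0.46809603 0.36911311 0.025     ]
 [0.59498318 0.39679795 0.025     ]]
```

```bash
python3 - <<'E'
from h import *
s,T=tool();print(s['clock'],s['ee_pos'],np.degrees(np.arctan2(T[1,0],T[0,0])),s['joint_velocities'].round(3))
p=dict(vision.camera_params('wrist'));C=lambda x,y:[225+x/4.5,112+y/4.5]
print(plane(p,[C(118,403),C(243,403)],.01))
print(plane(p,[C(118,403),C(243,403)],.01)[:,:2]@[.188,-.982]-np.array([.44,.2364])@[.188,-.982])
E
```

```text
2.0 [0.43158354 0.18058452 0.34255515] 10.7841172573973 [-0.02  -0.005  0.003 -0.     0.001  0.001]
[[0.44250416 0.10862684 0.01      ]
 [0.4867014  0.1170049  0.01      ]]
[0.12594403 0.12602585]
```

arm_command([
  [0,0,8,0.004,-0.002,-0.02,0.07],
  [0,0,16,0.008,-0.004,-0.04,0.06],
  [0,0,24,0.012,-0.006,-0.06,0.05],
  [0,0,32,0.016,-0.008,-0.08,0.04],
  [0,0,40,0.02,-0.01,-0.1,0.04],
  [0,0,48,0.021,-0.013,-0.12,0.04],
  [0,0,52.6,0.021,-0.013,-0.14,0.04],
  [0,0,52.6,0.021,-0.013,-0.14,0.04],
  [0,0,52.6,0.021,-0.013,-0.14,0.04],
])

```text
clock: 2.9
ee_pos: [0.4529, 0.1673, 0.2032]
tool_rot: [-0.602, 0.602, 0.37, -0.37]
ft_force: [0.0, 1.0, 1.0]
gripper_width: 0.0401
```

```bash
python3 - <<'E'
from h import *
s,T=tool();print(s['clock'],s['ee_pos'],np.degrees(np.arctan2(T[1,0],T[0,0])),s['gripper_width'],s['ft_force'])
cap('wrist','w2.png')
s,T=tool();print(s['clock'],s['ee_pos'])
E
```

```text
2.9 [0.45293908 0.16727665 0.20324257] 63.17563706257936 0.04007247122332249 [0.03431517 1.02853514 1.00948899]
2.95 [0.45308257 0.16750758 0.20366758]
```

View pics/w2.png

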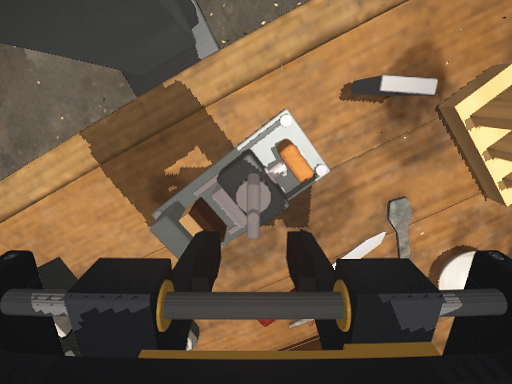

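arm_command([
  [0,0,0,0,0,-0.03,0.04],
  [0,0,0,0,0,-0.055,0.04],
  [0,0,0,0,0,-0.072,0.04],
  [0,0,0,0,0,-0.072,0.04],
  [0,0,0,0,0,-0.072,0.03],
  [0,0,0,0,0,-0.072,0.005],
  [0,0,0,0,0,-0.072,0.005],
  [0,0,0,0,0,-0.072,0.005],
  [0,0,0,0,0,-0.072,0.005],
], grip_force=15)

```text
clock: 3.85
ee_pos: [0.4526, 0.1675, 0.1314]
tool_rot: [-0.601, 0.602, 0.371, -0.372]
ft_force: [-2.7, -5.6, 5.8]
gripper_width: 0.0101
```

arm_command([
  [0,0,-5,0,0,0,0.005],
  [0,0,-10,0,0,0,0.005],
  [0,0,-15,0,0,0,0.005],
  [0,0,-20,0,0,0,0.005],
  [0,0,-25,0,0,0,0.005],
  [0,0,-30,0,0,0,0.005],
  [0,0,-35,0,0,0,0.005],
  [0,0,-40,0,0,0,0.005],
  [0,0,-44,0,0,0,0.005],
  [0,0,-48,0,0,0,0.005],
])

```text
clock: 4.85
ee_pos: [0.452, 0.167, 0.1314]
tool_rot: [-0.7, 0.702, 0.093, -0.095]
ft_force: [-5.2, -10.2, 9.3]
gripper_width: 0.01
```

arm_command([
  [0,0,-2,0,0,0,0.005],
  [0,0,-4,0,0,0,0.005],
  [0,0,-4.5,0,0,0,0.005],
  [0,0,-4.5,0,0,0,0.005],
  [0,0,-4.5,0,0,0,0.005],
])

```text
clock: 5.35
ee_pos: [0.4519, 0.167, 0.1314]
tool_rot: [-0.703, 0.705, 0.067, -0.068]
ft_force: [-5.6, -9.6, 8.7]
gripper_width: 0.0095
```

```bash
python3 - <<'E'
from h import *
s,T=tool();print(s['clock'],s['ee_pos'],np.degrees(np.arctan2(T[1,0],T[0,0])),s['gripper_width'],s['ft_force'],s['ft_torque'])
E
```

```text
5.35 [0.45192214 0.16703127 0.13139908] 10.919763223639054 0.00945506871530563 [-5.64407227 -9.57172347  8.68636797] [-1.6089079   0.72175947  0.00993466]
```

arm_command([
  [0,0,0,0,0,0,0.04],
  [0,0,0,0,0,0,0.04],
  [0,0,0,0,0,0,0.04],
  [0,0,0,0,0,0.02,0.04],
  [0,0,0,0,0,0.06,0.05],
  [0,0,0,-0.004,0.005,0.1,0.06],
  [0,0,0,-0.01,0.01,0.12,0.07],
  [0,0,0,-0.01,0.01,0.12,0.07],
  [0,0,0,-0.01,0.01,0.12,0.07],
])

```text
clock: 6.25
ee_pos: [0.4424, 0.1781, 0.2502]
tool_rot: [-0.704, 0.704, 0.067, -0.067]
ft_force: [-0.8, -0.2, -0.1]
gripper_width: 0.0699
```

```bash
python3 - <<'E'
from h import *
s,T=tool();print(s['clock'],s['ee_pos'],np.degrees(np.arctan2(T[1,0],T[0,0])),s['gripper_width'],s['ft_force'],s['joint_velocities'].round(3))
im,p=cap('wrist','w3.png')
a=cv2.imread('pics/w3.png')[40:240,190:320]; cv2.imwrite('pics/w3c.png',cv2.resize(a,None,fx=3,fy=3,interpolation=cv2.INTER_CUBIC))
E
```

```text
6.25 [0.4424491  0.17808023 0.2502495 ] 10.907579207760742 0.06986577081284807 [-0.79564708 -0.2241799  -0.11930766] [-0.007  0.024  0.017 -0.002 -0.     0.   ]
```

View pics/w3c.png

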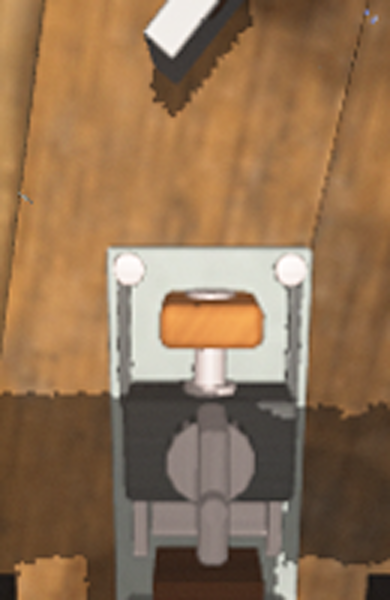

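```bash
python3 - <<'E'
from h import *
p=vision.camera_params('scene'); q=vision.camera_params('side')
print(tri(p,[402,130],q,[325,98]))
print(plane(p,[[372,192],[440,190]],0.0))
E
```

```text
(array([0.45558324, 0.05066947, 0.21796244]), np.float64(0.0011955893878266032))
[[ 0.53679871  0.0343307   0.        ]
 [ 0.47282168 -0.12649724  0.        ]]
```

arm_command([
  [0,0,0,0.01,-0.03,0.03,0.07],
  [0,0,0,0.02,-0.07,0.05,0.07],
  [0,0,0,0.03,-0.108,0.06,0.07],
  [0,0,0,0.03,-0.108,0.06,0.07],
  [0,0,0,0.03,-0.108,0.06,0.07],
])

```text
clock: 6.8
ee_pos: [0.4727, 0.0694, 0.3093]
tool_rot: [0.704, -0.704, -0.065, 0.067]
ft_force: [0.2, 0.0, 0.1]
gripper_width: 0.07
```

```bash
python3 - <<'E'
from h import *
s,T=tool();print(s['clock'],s['ee_pos'],np.degrees(np.arctan2(T[1,0],T[0,0])),s['joint_velocities'].round(3))
im,p=cap('wrist','w4.png'); print(p['xyz'],p['rotation'])
a=cv2.imread('pics/w4.png'); print(proj(p,[[.4636,.1132,.01]]))
x,y=proj(p,[[.4636,.1132,.01]])[0].astype(int)
a=a[max(0,y-60):y+40,x-50:x+50]; print(x-50,max(0,y-60)); cv2.imwrite('pics/w4c.png',cv2.resize(cv2.convertScaleAbs(a,alpha=1.6),None,fx=6,fy=6,interpolation=cv2.INTER_CUBIC))
E
```

```text
6.8 [0.47267434 0.06940278 0.30932291] 10.769017410286864 [ 0.039 -0.003  0.013  0.002  0.002  0.003]
[0.4579808  0.14929478 0.39011538] [0.15874055 0.98287559 0.09250201 0.01415614]
[[252.71530256 129.89019744]]
202 69
```

View pics/w4c.png

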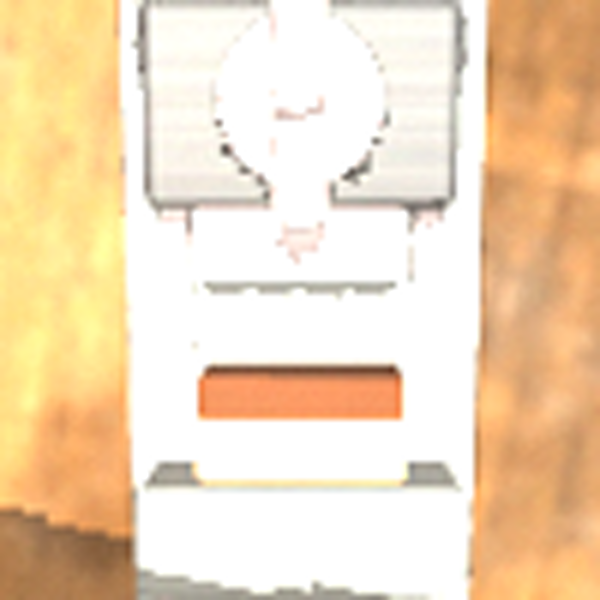

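```bash
python3 - <<'E'
from h import *
a=cv2.imread('pics/w4.png')[69:169,202:302]; cv2.imwrite('pics/w4d.png',cv2.resize(a,None,fx=6,fy=6,interpolation=cv2.INTER_CUBIC))
w=np.load('w1.npz'); p=dict(vision.camera_params('wrist')); p['xyz']=w['xyz'];p['rotation']=w['rotation']
print(proj(p,[[.4556,.05,.218]])*1.5625)
E
```

```text
[[393.52923635 522.32894922]]
```

View pics/w4d.png

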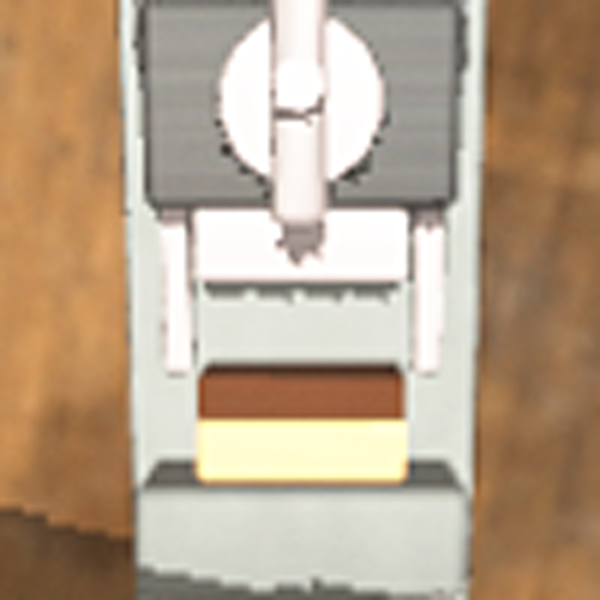

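View pics/w4.png

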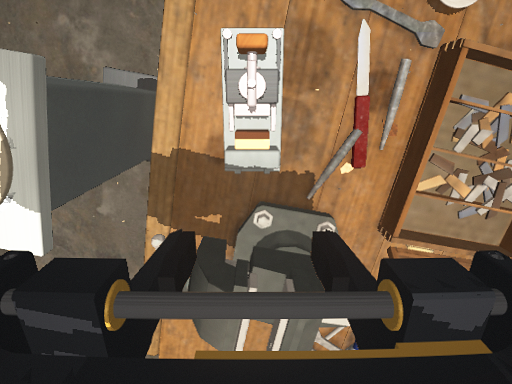

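```bash
python3 - <<'E'
from h import *
p=dict(vision.camera_params('wrist'))
p['xyz']=np.array([0.4579808,0.14929478,0.39011538]); p['rotation']=[0.15874055,0.98287559,0.09250201,0.01415614]
C=lambda x,y:[202+x/6,69+y/6]
u=np.array([.188,-.982]);v=np.array([.982,.188]);o=np.array([.440,.2364])
def sv(px,z):
    P=plane(p,px,z); return np.c_[P,(P[:,:2]-o)@u,(P[:,:2]-o)@v].round(4)
print('pad',sv([C(195,281),C(408,281)],.0445))
print('pad back',sv([C(195,209),C(408,209)],.0445))
print('face top',sv([C(200,377),C(403,377)],.045))
print('face bot',sv([C(200,368),C(403,368)],.010))
print('blank back',sv([C(197,483),C(407,483)],.045))
print('layer',sv([C(197,418),C(407,418)],.045))
print('bar',sv([C(272,0),C(326,0),C(276,220),C(326,220)],.094))
print('stop',sv([C(148,205),C(455,205)],.046))
print('plate',sv([C(132,300),C(480,300)],.01))
print('guide',sv([C(165,372),C(190,372),C(413,372),C(438,372)],.018))
for z in (.05,.1,.15,.2): print(z,sv([[197,240],[222,235],[262,210]],z)[:,:3].tolist())
E
```

```text
pad [[ 0.438   0.129   0.0445  0.1051 -0.0222]
 [ 0.4808  0.1371  0.0445  0.1051  0.0214]]
pad back [[ 0.4356  0.143   0.0445  0.0909 -0.0219]
 [ 0.4779  0.151   0.0445  0.091   0.0212]]
face top [[ 0.4422  0.1102  0.045   0.1244 -0.0215]
 [ 0.4837  0.118   0.045   0.1245  0.0206]]
face bot [[ 0.4403  0.1082  0.01    0.126  -0.0238]
 [ 0.4859  0.1168  0.01    0.126   0.0226]]
blank back [[ 0.4453  0.0882  0.045   0.1465 -0.0227]
 [ 0.489   0.0965  0.045   0.1466  0.0218]]
layer [[ 0.443   0.1017  0.045   0.1329 -0.0224]
 [ 0.4862  0.1099  0.045   0.1329  0.0216]]
bar [[ 0.4458  0.1794  0.094   0.0571 -0.005 ]
 [ 0.4547  0.1811  0.094   0.0571  0.0041]
 [ 0.4529  0.1447  0.094   0.0925 -0.0046]
 [ 0.4614  0.1463  0.094   0.0925  0.0041]]
stop [[ 0.4263  0.142   0.046   0.0901 -0.0312]
 [ 0.4869  0.1535  0.046   0.0902  0.0305]]
plate [[ 0.4226  0.1203  0.01    0.1108 -0.0389]
 [ 0.4999  0.1349  0.01    0.1109  0.0397]]
guide [[ 0.4331  0.1067  0.018   0.126  -0.0312]
 [ 0.4386  0.1078  0.018   0.1261 -0.0256]
 [ 0.4877  0.1171  0.018   0.1261  0.0244]
 [ 0.4932  0.1181  0.018   0.1261  0.03  ]]
0.05 [[0.4143, -0.0462, 0.05], [0.4476, -0.0318, 0.05], [0.4949, 0.0154, 0.05]]
0.1 [[0.4207, -0.0174, 0.1], [0.4492, -0.0052, 0.1], [0.4895, 0.0351, 0.1]]
0.15 [[0.4271, 0.0113, 0.15], [0.4507, 0.0215, 0.15], [0.4841, 0.0548, 0.15]]
0.2 [[0.4336, 0.04, 0.2], [0.4522, 0.0481, 0.2], [0.4786, 0.0745, 0.2]]
```

arm_command([
  [0,0,8,0,0.04,0,0.07],
  [0,0,16,0,0.08,0,0.07],
  [0,0,24,-0.005,0.12,0,0.07],
  [0,0,32,-0.005,0.16,0,0.07],
  [0,0,40,-0.01,0.2,0,0.07],
  [0,0,48,-0.01,0.24,0,0.07],
  [0,0,56,-0.015,0.28,0,0.07],
  [0,0,64,-0.02,0.32,0,0.07],
  [0,0,72,-0.022,0.334,0,0.07],
  [0,0,80,-0.022,0.334,0,0.07],
])

```text
clock: 7.85
ee_pos: [0.4486, 0.4072, 0.3089]
tool_rot: [0.494, -0.493, -0.506, 0.507]
ft_force: [0.5, -0.7, 0.0]
gripper_width: 0.07
```

arm_command([
  [0,0,8,0,0,0,0.07],
  [0,0,11.7,0,0,0,0.07],
  [0,0,11.7,0,0,0,0.07],
  [0,0,11.7,0,0,0,0.07],
])

```text
clock: 8.25
ee_pos: [0.4499, 0.4047, 0.3099]
tool_rot: [0.443, -0.442, -0.551, 0.552]
ft_force: [-0.1, -0.3, 0.4]
gripper_width: 0.0698
```

```bash
python3 - <<'E'
from h import *
s,T=tool();print(s['clock'],s['ee_pos'],np.degrees(np.arctan2(T[1,0],T[0,0])),s['joint_velocities'].round(3))
im,p=cap('wrist','w5.png'); np.savez('w5.npz',xyz=p['xyz'],rotation=p['rotation'])
E
```

```text
8.25 [0.44989247 0.40469737 0.30992758] 102.54436950969877 [-0.007 -0.003 -0.006 -0.001  0.001 -0.003]
```

View pics/w5.png

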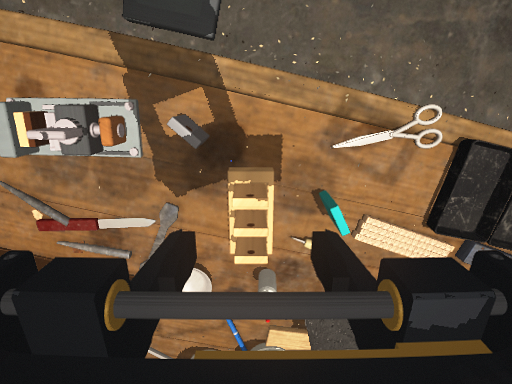

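```bash
python3 - <<'E'
from h import *
a=cv2.imread('pics/w5.png')[155:275,200:300]; cv2.imwrite('pics/w5c.png',cv2.resize(cv2.convertScaleAbs(a,alpha=.85),None,fx=6,fy=6,interpolation=cv2.INTER_CUBIC)[:600])
E
```

```text
(no output)
```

View pics/w5c.png

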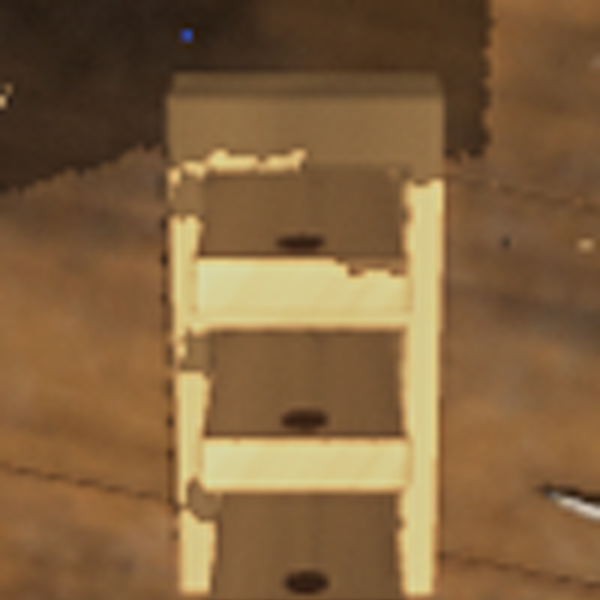

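```bash
python3 - <<'E'
from h import *
p=dict(vision.camera_params('wrist')); w=np.load('w5.npz');p['xyz']=w['xyz'];p['rotation']=w['rotation']
C=lambda x,y:[200+x/6,155+y/6]
for pts in ([(196,258),(410,258),(410,326),(196,326)],[(203,438),(410,438),(410,490),(203,490)]):
    P=plane(p,[C(*q) for q in pts],.083);print(P.round(4),P.mean(0).round(4)); d=P[1]-P[0]; print(np.degrees(np.arctan2(d[1],d[0])),np.linalg.norm(d),np.linalg.norm(P[3]-P[0]))
P=plane(p,[C(168,95),C(443,95)],.025);print('rack',P.round(4)); d=P[1]-P[0];print(np.degrees(np.arctan2(d[1],d[0])),np.linalg.norm(d))
print('turq', plane(p,[[322,190],[350,233]],.07)); print('grey', plane(p,[[172,113],[200,148]],.07))
E
```

```text
[[0.4828 0.3857 0.083 ]
 [0.4735 0.4274 0.083 ]
 [0.4878 0.4309 0.083 ]
 [0.4972 0.3885 0.083 ]] [0.4853 0.4081 0.083 ]
102.53498416787214 0.04279887264377131 0.014647269588803843
[[0.5215 0.3948 0.083 ]
 [0.5121 0.4367 0.083 ]
 [0.5239 0.4396 0.083 ]
 [0.5333 0.3971 0.083 ]] [0.5227 0.417  0.083 ]
102.54648458805154 0.043012216327279425 0.012069693091682297
rack [[0.4664 0.3716 0.025 ]
 [0.4526 0.4333 0.025 ]]
102.52459562760576 0.06327740865911807
turq [[0.45320055 0.49180291 0.07      ]
 [0.5021168  0.54555585 0.07      ]]
grey [[0.401712   0.29803928 0.07      ]
 [0.43445493 0.33578119 0.07      ]]
```

arm_command([
  [0,0,0,0.01,0.001,-0.03,0.062],
  [0,0,0,0.02,0.002,-0.06,0.062],
  [0,0,0,0.03,0.003,-0.09,0.062],
  [0,0,0,0.034,0.0033,-0.12,0.062],
  [0,0,0,0.034,0.0033,-0.14,0.062],
  [0,0,0,0.034,0.0033,-0.14,0.062],
  [0,0,0,0.034,0.0033,-0.14,0.062],
])

```text
clock: 9.0
ee_pos: [0.4847, 0.4076, 0.1713]
tool_rot: [-0.442, 0.442, 0.552, -0.552]
ft_force: [0.3, 0.2, 0.5]
gripper_width: 0.062
```

```bash
python3 - <<'E'
from h import *
s,T=tool();print(s['clock'],s['ee_pos'],np.degrees(np.arctan2(T[1,0],T[0,0])),s['gripper_width'])
im,p=cap('wrist','w6.png')
E
```

```text
9.0 [0.48466183 0.40758764 0.17126774] 102.557192035014 0.06201139718454942
```

View pics/w6.png

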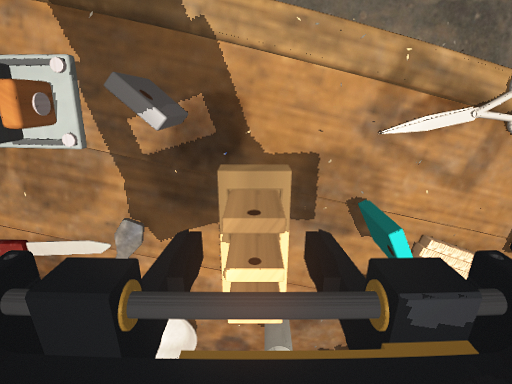

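arm_command([
  [0,0,0,-0.0003,0.0003,-0.02,0.062],
  [0,0,0,-0.0003,0.0003,-0.04,0.062],
  [0,0,0,-0.0003,0.0003,-0.0563,0.062],
  [0,0,0,-0.0003,0.0003,-0.0563,0.062],
  [0,0,0,-0.0003,0.0003,-0.0563,0.04],
  [0,0,0,-0.0003,0.0003,-0.0563,0.038],
  [0,0,0,-0.0003,0.0003,-0.0563,0.038],
  [0,0,0,-0.0003,0.0003,-0.0563,0.038],
], grip_force=20)

```text
clock: 9.85
ee_pos: [0.4848, 0.4079, 0.1159]
tool_rot: [-0.442, 0.443, 0.553, -0.551]
ft_force: [0.6, 0.1, 7.4]
gripper_width: 0.0436
```

```bash
python3 - <<'E'
from h import *
s,T=tool();print(s['clock'],s['ee_pos'],np.degrees(np.arctan2(T[1,0],T[0,0])),s['gripper_width'],s['ft_force'])
E
```

```text
9.85 [0.48478472 0.40793926 0.11590702] 102.58359900677495 0.04356552069490425 [0.57162178 0.08270887 7.41142807]
```

arm_command([
  [0,0,0,0,0,0.03,0.038],
  [0,0,0,0,0,0.07,0.038],
  [0,0,-4,0,-0.02,0.1,0.038],
  [0,0,-12,0,-0.05,0.12,0.038],
  [0,0,-20,0,-0.085,0.12,0.038],
  [0,0,-28,0,-0.12,0.12,0.038],
  [0,0,-36,-0.005,-0.155,0.12,0.038],
  [0,0,-44,-0.01,-0.19,0.12,0.038],
  [0,0,-52,-0.015,-0.225,0.12,0.038],
  [0,0,-60,-0.02,-0.255,0.12,0.038],
])

```text
clock: 10.85
ee_pos: [0.4639, 0.1511, 0.2348]
tool_rot: [-0.66, 0.66, 0.255, -0.255]
ft_force: [-0.1, 0.1, 0.2]
gripper_width: 0.0437
```

arm_command([
  [0,0,-8,-0.002,-0.01,0,0.038],
  [0,0,-16,-0.003,-0.02,0,0.038],
  [0,0,-24,-0.003,-0.029,0,0.038],
  [0,0,-31.7,-0.003,-0.029,0,0.038],
  [0,0,-31.7,-0.003,-0.029,0,0.038],
  [0,0,-31.7,-0.003,-0.029,0,0.038],
])

```text
clock: 11.45
ee_pos: [0.4613, 0.1237, 0.2346]
tool_rot: [0.704, -0.704, -0.068, 0.068]
ft_force: [-0.3, -0.1, -0.7]
gripper_width: 0.0442
```

```bash
python3 - <<'E'
from h import *
s,T=tool();print(s['clock'],s['ee_pos'],np.degrees(np.arctan2(T[1,0],T[0,0])),s['gripper_width'],s['ft_force'],s['joint_velocities'].round(3)); print(T.round(4))
im,p=cap('wrist','w7.png');im,p=cap('scene','s7.png');im,p=cap('side','d7.png')
s,T=tool();print(s['ee_pos'])
a=cv2.imread('pics/s7.png')[100:260,270:410];b=cv2.imread('pics/d7.png')[80:240,250:390]
cv2.imwrite('pics/sd7.png',np.hstack([cv2.resize(a,None,fx=2.8,fy=2.8),cv2.resize(b,None,fx=2.8,fy=2.8)]))
E
```

```text
11.45 [0.46127104 0.12372658 0.23462045] 11.096861816663294 0.04421217405931879 [-0.25271234 -0.06087265 -0.69807941] [ 0.005  0.004 -0.    -0.001  0.003  0.   ]
[[ 9.813e-01  3.000e-04 -1.925e-01]
 [ 1.925e-01  0.000e+00  9.813e-01]
 [ 3.000e-04 -1.000e+00 -0.000e+00]]
[0.46126955 0.12381375 0.23446089]
```

View pics/w7.png

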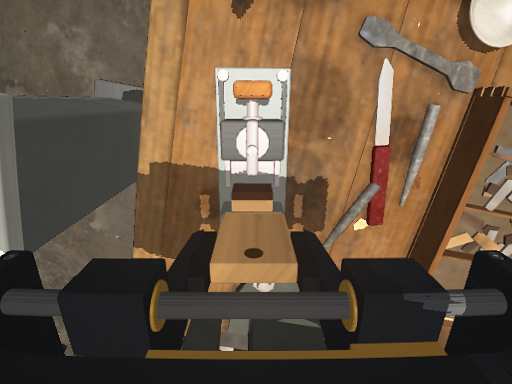

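View pics/sd7.png

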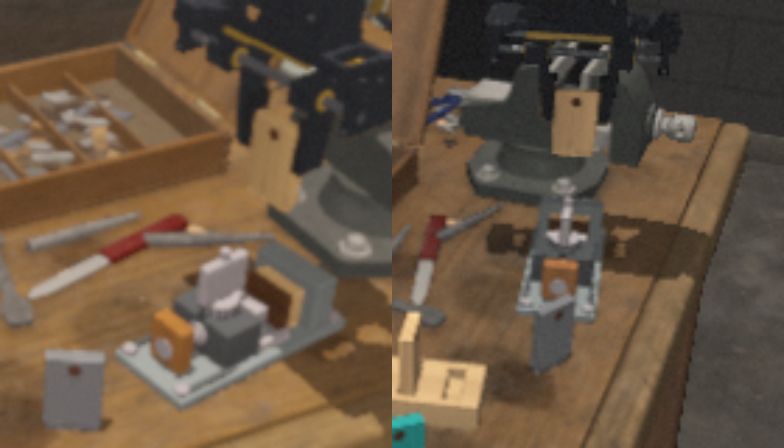

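```bash
python3 - <<'E'
from h import *
a=cv2.imread('pics/w7.png')[195:295,200:305]; cv2.imwrite('pics/w7c.png',cv2.resize(a,None,fx=6,fy=6,interpolation=cv2.INTER_CUBIC))
E
```

```text
(no output)
```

View pics/w7c.png

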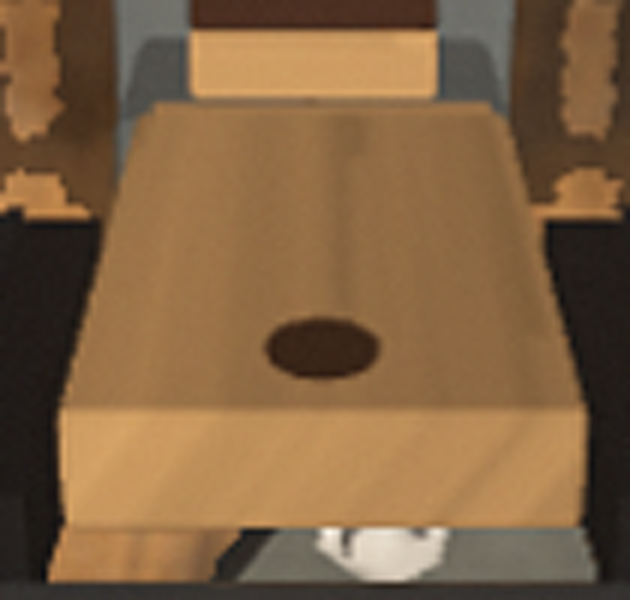

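```bash
python3 - <<'E'
from h import *
p=vision.camera_params('wrist'); s,T=tool(); t=s['ee_pos']
C=lambda x,y:[200+x/6,195+y/6]
u=np.array([.188,-.982]);v=np.array([.982,.188]);o=np.array([.440,.2364])
def sv(px,z):
    P=plane(p,px,z); return np.c_[P,(P[:,:2]-o)@u,(P[:,:2]-o)@v].round(4)
f=t[2]-.1029
print('tcp s,v',(t[:2]-o)@u,(t[:2]-o)@v,t)
print('top front',sv([C(60,407),C(587,407)],f+.07))
print('top back',sv([C(68,525),C(583,525)],f+.07))
print('foot front',sv([C(152,104),C(490,104)],f))
print('foot front bevel top',sv([C(147,113),C(497,113)],f+.0015))
E
```

```text
tcp s,v 0.11455837504449555 -0.0002795203275735257 [0.46126955 0.12381375 0.23446089]
top front [[ 0.4397  0.1271  0.2016  0.1072 -0.0208]
 [ 0.4814  0.1352  0.2016  0.1072  0.0216]]
top back [[ 0.4419  0.116   0.2016  0.1186 -0.0207]
 [ 0.4839  0.1241  0.2016  0.1185  0.022 ]]
foot front [[ 0.4409  0.1245  0.1316  0.1101 -0.0202]
 [ 0.4812  0.1323  0.1316  0.11    0.0209]]
foot front bevel top [[ 0.4405  0.1238  0.1331  0.1106 -0.0206]
 [ 0.482   0.1319  0.1331  0.1105  0.0216]]
```

```bash
python3 - <<'E'
from h import *
p=vision.camera_params('scene'); q=vision.camera_params('side'); s,T=tool(); t=s['ee_pos']
u=np.array([.188,-.982,0]);v=np.array([.982,.188,0]);o=np.array([.440,.2364,0])
f=t[2]-.1029
pts=[]
for z in (f,f+.07):
  for ds in (-.006,.006):
    for dv in (-.022,.022): pts.append(o+u*(.1138+ds)+v*(0.0004+dv)+np.array([0,0,z]))
for n,c,x0,y0 in (('s7',p,340,110),('d7',q,290,90)):
    im=cv2.imread(f'pics/{n}.png'); pr=proj(c,pts); print(n,pr.round(1).tolist())
    x0=int(pr[:,0].mean())-30;y0=int(pr[:,1].mean())-30
    a=cv2.resize(im[y0:y0+60,x0:x0+60],None,fx=8,fy=8,interpolation=cv2.INTER_CUBIC)
    b=a.copy()
    for P in pr: cv2.circle(b,tuple(((P-[x0,y0]+.5)*8).astype(int)),3,(0,0,255),-1)
    cv2.imwrite(f'pics/{n}z.png',b); print(x0,y0)
cv2.imwrite('pics/z7.png',np.hstack([cv2.imread('pics/s7z.png'),cv2.imread('pics/d7z.png')])[:, :960] if False else cv2.resize(np.hstack([cv2.imread('pics/s7z.png'),cv2.imread('pics/d7z.png')]),(800,400)))
E
```

```text
s7 [[371.3, 175.9], [356.6, 167.1], [375.2, 174.2], [360.5, 165.4], [375.8, 147.5], [360.5, 139.1], [379.9, 145.8], [364.5, 137.5]]
338 126
d7 [[321.6, 135.9], [306.4, 134.6], [321.9, 134.2], [306.8, 132.9], [323.7, 113.2], [308.0, 112.0], [324.0, 111.6], [308.4, 110.4]]
285 93
```

View pics/z7.png

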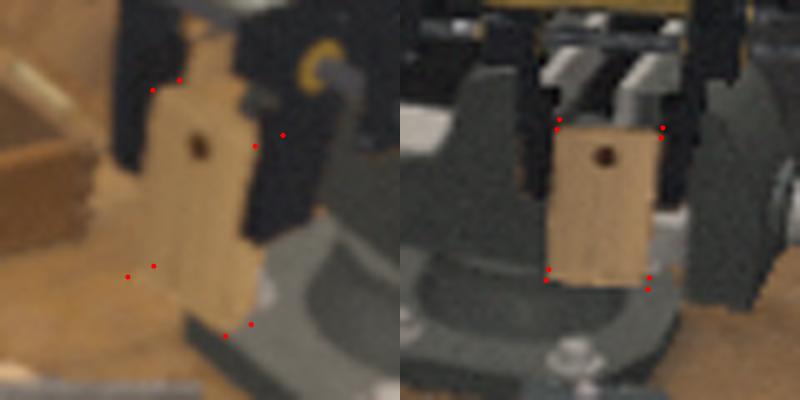

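arm_command([
  [0,0,-0.2,-0.0007,0.0009,-0.02,0.038],
  [0,0,-0.2,-0.0007,0.0009,-0.045,0.038],
  [0,0,-0.2,-0.0007,0.0009,-0.065,0.038],
  [0,0,-0.2,-0.0007,0.0009,-0.077,0.038],
  [0,0,-0.2,-0.0007,0.0009,-0.08,0.038],
  [0,0,-0.2,-0.0007,0.0009,-0.08,0.038],
  [0,0,-0.2,-0.0007,0.0009,-0.08,0.038],
], grip_force=25)

```text
clock: 12.3
ee_pos: [0.4609, 0.1246, 0.155]
tool_rot: [-0.704, 0.704, 0.066, -0.066]
ft_force: [-0.2, 0.0, -0.7]
gripper_width: 0.0436
```

```bash
python3 - <<'E'
from h import *
s,T=tool();print(s['clock'],s['ee_pos'],np.degrees(np.arctan2(T[1,0],T[0,0])),s['gripper_width'],s['ft_force'],s['joint_velocities'].round(3))
im,p=cap('wrist','w8.png')
a=cv2.imread('pics/w8.png')[130:300,190:315]; cv2.imwrite('pics/w8c.png',cv2.resize(a,None,fx=3.5,fy=3.5,interpolation=cv2.INTER_CUBIC))
E
```

```text
12.3 [0.46091474 0.12462566 0.1550473 ] 10.719856252004954 0.04358209784976782 [-0.20053086  0.00565966 -0.7475432 ] [ 0.001 -0.004 -0.001 -0.002 -0.003  0.003]
```

View pics/w8c.png

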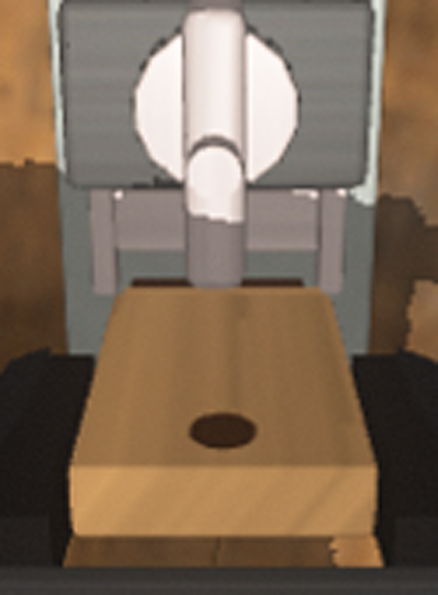

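arm_command([
  [0,0,0,0,0,-0.008,0.038],
  [0,0,0,0,0,-0.016,0.038],
  [0,0,0,0,0,-0.024,0.038],
  [0,0,0,0,0,-0.032,0.038],
  [0,0,0,0,0,-0.037,0.038],
  [0,0,0,0,0,-0.037,0.038],
])

```text
clock: 12.95
ee_pos: [0.4604, 0.1245, 0.1166]
tool_rot: [0.704, -0.704, -0.065, 0.066]
ft_force: [0.1, -0.0, -0.7]
gripper_width: 0.0441
```

arm_command([
  [0,0,0,0,0,-0.002,0.038],
  [0,0,0,0,0,-0.004,0.038],
  [0,0,0,0,0,-0.005,0.038],
  [0,0,0,0,0,-0.0055,0.038],
  [0,0,0,0,0,-0.0055,0.038],
])

```text
clock: 13.45
ee_pos: [0.4607, 0.1246, 0.1128]
tool_rot: [-0.704, 0.704, 0.066, -0.066]
ft_force: [-2.5, 0.5, 10.2]
gripper_width: 0.0432
```

```bash
python3 - <<'E'
from h import *
s,T=tool();print(s['clock'],s['ee_pos'],s['ft_force'])
im,p=cap('wrist','w9.png')
a=cv2.imread('pics/w9.png')[130:300,190:315]; cv2.imwrite('pics/w9c.png',cv2.resize(a,None,fx=3.5,fy=3.5,interpolation=cv2.INTER_CUBIC))
E
```

```text
13.45 [0.46065859 0.12457716 0.11284732] [-2.5215539   0.45897054 10.24821309]
```

View pics/w9c.png

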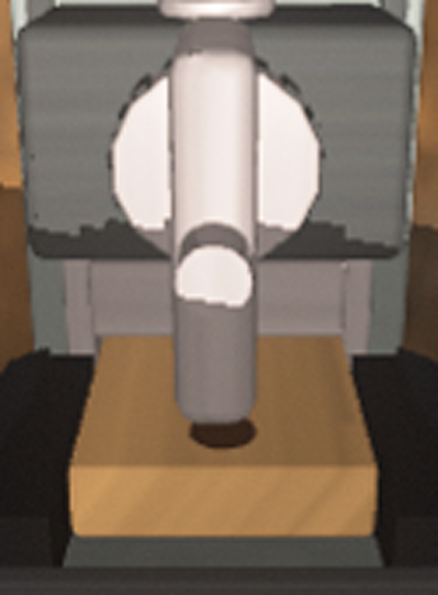

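arm_command([
  [0,0,0,0,0,0.0005,0.046],
  [0,0,0,0,0,0.0005,0.052],
  [0,0,0,0,0,0.0005,0.06],
  [0,0,0,0,0,0.0005,0.06],
  [0,0,0,0,0,0.02,0.06],
  [0,0,0,0,0,0.06,0.06],
  [0,0,0,0,0.01,0.1,0.06],
  [0,0,0,0,0.02,0.13,0.06],
  [0,0,0,0,0.02,0.13,0.06],
  [0,0,0,0,0.02,0.13,0.06],
])

```text
clock: 14.5
ee_pos: [0.4604, 0.1446, 0.2417]
tool_rot: [-0.704, 0.704, 0.066, -0.066]
ft_force: [-0.3, -0.4, -0.1]
gripper_width: 0.0599
```

```bash
python3 - <<'E'
from h import *
s,T=tool();print(s['clock'],s['ee_pos'],np.degrees(np.arctan2(T[1,0],T[0,0])),s['gripper_width'],s['ft_force'],s['joint_velocities'].round(3))
im,p=cap('wrist','w10.png'); im,p=cap('scene','s10.png');im,p=cap('side','d10.png')
a=cv2.imread('pics/w10.png')[60:260,190:315]
b=cv2.imread('pics/s10.png')[160:250,305:405]
cv2.imwrite('pics/x10.png',np.hstack([cv2.resize(a,(375,600)),cv2.resize(b,(425,600*425//425),interpolation=cv2.INTER_CUBIC)[:600]]) if False else np.hstack([cv2.resize(a,(375,600),interpolation=cv2.INTER_CUBIC),cv2.copyMakeBorder(cv2.resize(b,(425,383),interpolation=cv2.INTER_CUBIC),0,217,0,0,cv2.BORDER_CONSTANT)]))
E
```

```text
14.5 [0.46040968 0.14457249 0.24168948] 10.708722818140672 0.05994234002033454 [-0.30340134 -0.39953243 -0.07906108] [-0.008  0.026  0.031 -0.002 -0.006 -0.001]
```

View pics/x10.png

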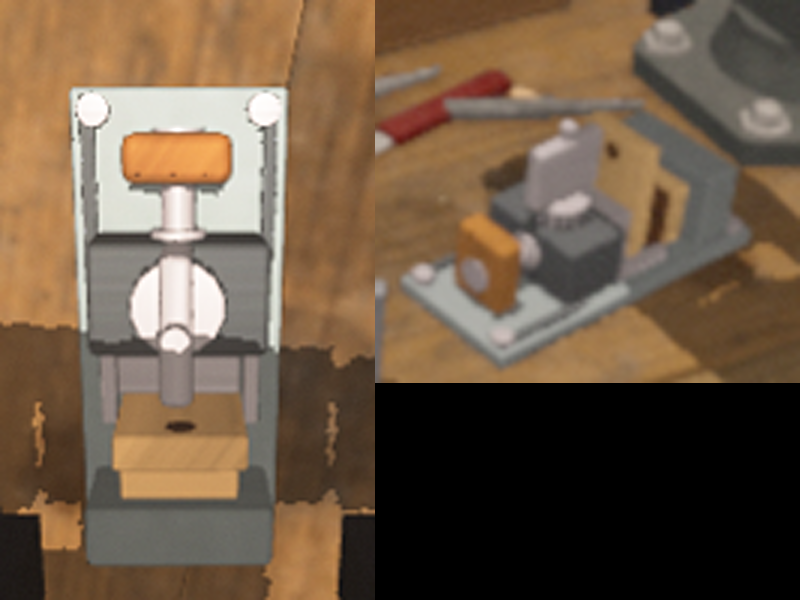

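```bash
python3 - <<'E'
from h import *
p=vision.camera_params('wrist'); s,T=tool()
C=lambda x,y:[190+x/3,60+y/3]
u=np.array([.188,-.982]);v=np.array([.982,.188]);o=np.array([.440,.2364])
def sv(px,z):
    P=plane(p,px,z); return np.c_[P,(P[:,:2]-o)@u,(P[:,:2]-o)@v].round(4)
print('packer top',sv([C(113,436),C(248,436),C(113,469),C(248,469)],.080))
print('packer foot?',sv([C(120,394),C(243,394)],.045))
print('handle',sv([C(122,135),C(232,135),C(122,184),C(232,184)],.055))
print('bar',sv([C(159,256),C(192,256)],.094),sv([C(160,405),C(192,405)],.06))
print('plate',sv([C(70,88),C(288,88)],.01))
print(s['ee_pos'])
E
```

```text
packer top [[ 0.4387  0.1276  0.08    0.1066 -0.0217]
 [ 0.4807  0.1356  0.08    0.1067  0.021 ]
 [ 0.4405  0.1164  0.08    0.1179 -0.0221]
 [ 0.4831  0.1244  0.08    0.118   0.0213]]
packer foot? [[ 0.4377  0.1299  0.045   0.1041 -0.0223]
 [ 0.4807  0.1381  0.045   0.1042  0.0215]]
handle [[ 0.425   0.2175  0.055   0.0157 -0.0183]
 [ 0.4588  0.2238  0.055   0.0159  0.016 ]
 [ 0.4274  0.2028  0.055   0.0307 -0.0187]
 [ 0.4617  0.2092  0.055   0.0308  0.0162]]
bar [[ 0.4433  0.1885  0.094   0.0476 -0.0057]
 [ 0.4524  0.1902  0.094   0.0477  0.0035]] [[ 0.452   0.1337  0.06    0.1031 -0.0075]
 [ 0.4627  0.1357  0.06    0.1032  0.0033]]
plate [[ 4.005e-01  2.290e-01  1.000e-02 -1.000e-04 -4.020e-02]
 [ 4.775e-01  2.434e-01  1.000e-02  2.000e-04  3.810e-02]]
[0.46026277 0.14426525 0.24060325]
```

arm_command([
  [0,0,0,-0.008,0.035,0,0.03],
  [0,0,0,-0.016,0.07,0,0.01],
  [0,0,0,-0.022,0.098,0,0],
  [0,0,0,-0.022,0.098,0,0],
  [0,0,0,-0.022,0.098,-0.03,0],
  [0,0,0,-0.022,0.098,-0.06,0],
  [0,0,0,-0.022,0.098,-0.09,0],
  [0,0,0,-0.022,0.098,-0.09,0],
  [0,0,0,-0.022,0.098,-0.09,0],
])

```text
clock: 15.55
ee_pos: [0.4389, 0.2419, 0.152]
tool_rot: [-0.704, 0.704, 0.065, -0.066]
ft_force: [-0.6, 0.0, -1.0]
gripper_width: 0.0007
```

```bash
python3 - <<'E'
from h import *
s,T=tool();print(s['clock'],s['ee_pos'],np.degrees(np.arctan2(T[1,0],T[0,0])),s['gripper_width'],s['ft_force'],s['joint_velocities'].round(3))
im,p=cap('scene','s11.png');im,p=cap('side','d11.png')
a=cv2.imread('pics/s11.png')[130:260,270:410];b=cv2.imread('pics/d11.png')[100:230,250:390]
cv2.imwrite('pics/x11.png',np.hstack([cv2.resize(a,None,fx=2.8,fy=2.8),cv2.resize(b,None,fx=2.8,fy=2.8)]))
E
```

```text
15.55 [0.43894171 0.24192769 0.15197963] 10.644918980138256 0.0007252896248271239 [-0.56592803  0.01504819 -1.00974942] [ 0.006 -0.029 -0.028  0.001  0.003  0.002]
```

View pics/x11.png

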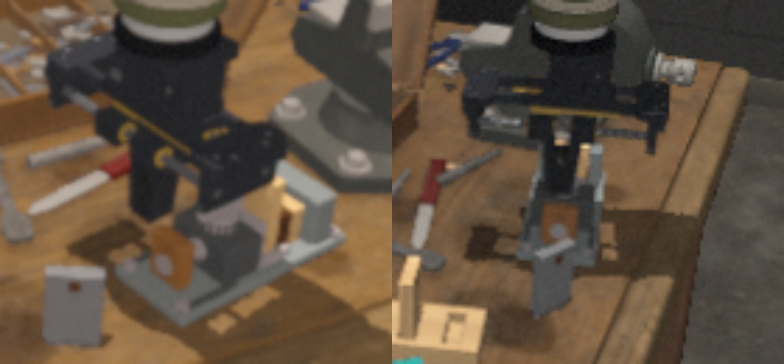

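arm_command([
  [0,0,0.2,0,0,-0.02,0],
  [0,0,0.2,-0.001,0,-0.035,0],
  [0,0,0.2,-0.001,0,-0.047,0],
  [0,0,0.2,-0.001,0,-0.047,0],
  [0,0,0.2,-0.001,0,-0.047,0],
])

```text
clock: 16.15
ee_pos: [0.4381, 0.2426, 0.106]
tool_rot: [0.704, -0.704, -0.068, 0.066]
ft_force: [0.2, 0.6, -0.1]
gripper_width: 0.0003
```

```bash
python3 - <<'E'
from h import *
s,T=tool();print(s['clock'],s['ee_pos'],s['ft_force'])
im,p=cap('scene','s12.png');im,p=cap('side','d12.png')
a=cv2.imread('pics/s12.png')[130:260,270:410];b=cv2.imread('pics/d12.png')[100:230,250:390]
cv2.imwrite('pics/x12.png',np.hstack([cv2.resize(a,None,fx=2.8,fy=2.8),cv2.resize(b,None,fx=2.8,fy=2.8)]))
E
```

```text
16.15 [0.43811797 0.24261027 0.10600254] [ 0.2078936   0.59939628 -0.05036487]
```

View pics/x12.png

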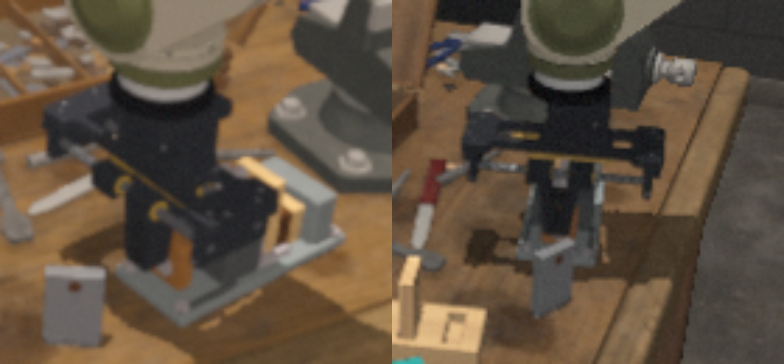

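arm_command([
  [0,0,0,0.0004,-0.002,0,0],
  [0,0,0,0.0008,-0.004,0,0],
  [0,0,0,0.0011,-0.006,0,0],
  [0,0,0,0.0015,-0.008,0,0],
  [0,0,0,0.0019,-0.01,0,0],
  [0,0,0,0.0021,-0.011,0,0],
  [0,0,0,0.0023,-0.012,0,0],
  [0,0,0,0.0025,-0.013,0,0],
  [0,0,0,0.0027,-0.014,0,0],
  [0,0,0,0.0027,-0.014,0,0],
])

```text
clock: 17.25
ee_pos: [0.4403, 0.2285, 0.105]
tool_rot: [-0.704, 0.704, 0.067, -0.067]
ft_force: [-0.5, 1.9, 1.9]
gripper_width: 0.0003
```

Contact (about 2 N, the spring). Continue in small steps.

arm_command([
  [0,0,0,0.0002,-0.001,0,0],
  [0,0,0,0.0004,-0.002,0,0],
  [0,0,0,0.0006,-0.003,0,0],
  [0,0,0,0.0008,-0.004,0,0],
  [0,0,0,0.0008,-0.004,0,0],
])

```text
clock: 17.75
ee_pos: [0.4408, 0.2257, 0.105]
tool_rot: [0.705, -0.703, -0.067, 0.067]
ft_force: [-3.2, 14.5, 2.2]
gripper_width: 0.0007
```

arm_command([
  [0,0,0,0.0002,-0.001,0,0],
  [0,0,0,0.0004,-0.002,0,0],
  [0,0,0,0.0004,-0.002,0,0],
])

```text
clock: 18.05
ee_pos: [0.4408, 0.2253, 0.1051]
tool_rot: [0.706, -0.702, -0.067, 0.067]
ft_force: [-5.6, 27.9, 1.1]
gripper_width: 0.0004
```

```bash
python3 - <<'E'
from h import *
s,T=tool();print(s['clock'],s['ee_pos'],s['ft_force'],s['ft_torque'])
im,p=cap('scene','s13.png');im,p=cap('side','d13.png');cap('wrist','w13.png')
a=cv2.imread('pics/s13.png')[150:250,300:410];b=cv2.imread('pics/s12.png')[150:250,300:410]
cv2.imwrite('pics/x13.png',np.hstack([cv2.resize(a,None,fx=3.6,fy=3.6,interpolation=cv2.INTER_CUBIC),cv2.resize(b,None,fx=3.6,fy=3.6,interpolation=cv2.INTER_CUBIC)]))
E
```

```text
18.05 [0.44082896 0.22532677 0.10505289] [-5.62408221 27.89387154  1.13193925] [ 4.37070045  0.71217597 -0.00807269]
```

View pics/x13.png

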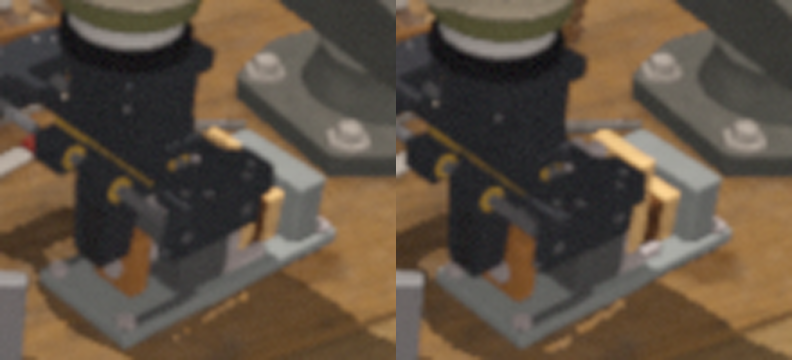

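View pics/w13.png

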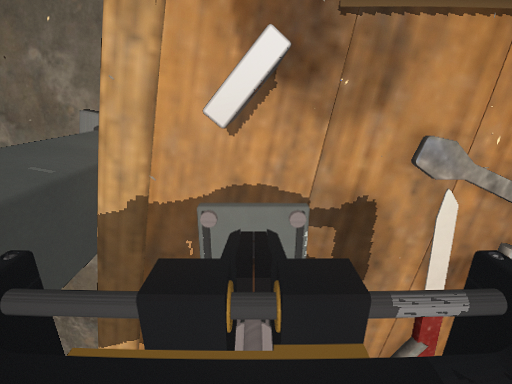

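```bash
python3 - <<'E'
from h import *
p=vision.camera_params('scene')
u=np.array([.188,-.982,0]);v=np.array([.982,.188,0]);o=np.array([.440,.2364,0]);k=np.array([0,0,1.])
def P(s,vv,z): return o+u*s+v*vv+k*z
out=[]
for n in ('s10','s12','s13'):
    im=cv2.imread(f'pics/{n}.png'); x0,y0=352,175
    a=cv2.resize(im[y0:y0+50,x0:x0+45],None,fx=9,fy=9,interpolation=cv2.INTER_CUBIC)[:, :266] if False else cv2.resize(im[y0:y0+50,x0:x0+38],None,fx=7,fy=7,interpolation=cv2.INTER_CUBIC)
    out.append(a)
    if n=='s13':
        b=a.copy()
        for s,vv,z in [(.1127,-.022,.08),(.1247,-.022,.08),(.1127,.022,.08),(.1247,.022,.08),(.1247,-.022,.01),(.1127,-.022,.01),(.1247,-.022,.045),(.1467,-.022,.045)]:
            q=proj(p,[P(s,vv,z)])[0]; cv2.circle(b,tuple(((q-[x0,y0]+.5)*7).astype(int)),3,(0,0,255),-1)
        out.append(b)
h=np.hstack(out); print(h.shape); cv2.imwrite('pics/x13b.png',cv2.resize(h,None,fx=.75,fy=.75,interpolation=cv2.INTER_AREA))
E
```

```text
(350, 1064, 3)
```

View pics/x13b.png

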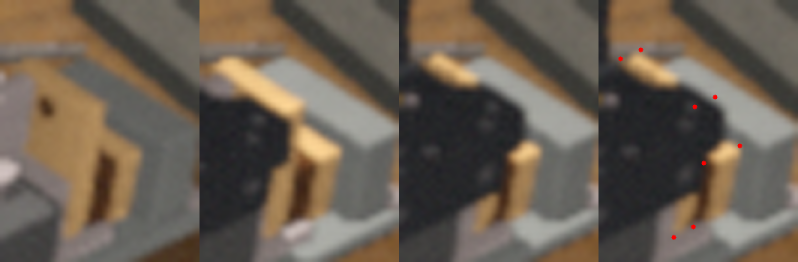

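arm_command([
  [0,0,0,0,0.0003,0,0],
  [0,0,0,0,0.0003,0,0],
  [0,0,0,0,0.0003,0,0],
  [0,0,0,0,0.0003,0,0],
  [0,0,0,0,0.0003,0,0],
  [0,0,0,0,0.0003,0,0],
  [0,0,0,0,0.0003,0,0],
  [0,0,0,0,0.0003,0,0],
  [0,0,0,0,0.0003,0,0],
  [0,0,0,0,0.0003,0,0],
])

```text
clock: 19.2
ee_pos: [0.4408, 0.2254, 0.105]
tool_rot: [0.706, -0.702, -0.067, 0.067]
ft_force: [-5.1, 24.6, 1.8]
gripper_width: 0.0008
```

```bash
python3 - <<'E'
from h import *
s,T=tool();print(s['clock'],s['ee_pos'],s['ft_force'],s['ft_torque'],s['joint_velocities'].round(4))
cap('scene','s14.png');cap('side','d14.png')
s,T=tool();print(s['clock'],s['ee_pos'],s['ft_force'])
p=vision.camera_params('scene')
im=cv2.imread('pics/s14.png')[165:225,345:395];im2=cv2.imread('pics/d14.png')[110:200,280:345]
cv2.imwrite('pics/x14.png',np.hstack([cv2.resize(im,(430,516),interpolation=cv2.INTER_CUBIC),cv2.resize(im2,(370,516),interpolation=cv2.INTER_CUBIC)]))
E
```

```text
19.2 [0.44083077 0.2254183  0.10502105] [-5.1164098  24.60386     1.79977516] [3.9269077  0.74546078 0.02670104] [ 0.0004  0.0004  0.0001 -0.0011  0.0002 -0.0006]
19.3 [0.44085519 0.22540898 0.10504566] [-6.10812414 25.50866209  1.7540542 ]
```

View pics/x14.png

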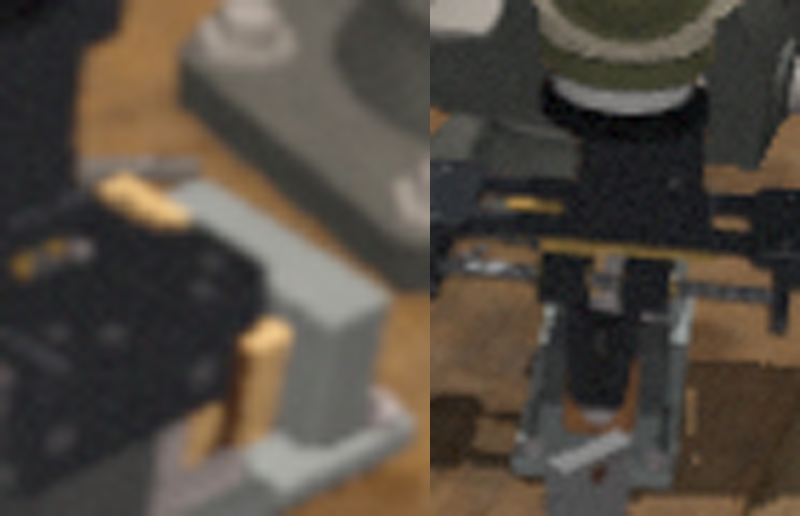

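```bash
python3 - <<'E'
from h import *
print(order.close_job()); s,T=tool();print(s['clock'],s['ee_pos'],s['ft_force'])
E
```

```text
the job is handed in; nothing more can be done
None
the job is handed in; nothing more can be done
```

I turned the lock ring about 52.5° clockwise and stood one packer from the rack upright in the gap. I then pushed the handle with closed fingers and handed the job in while still pushing, at about 19 s of the 72 s allowed.

**Last checks that agreed:**
- The wrist picture after the turn showed the finger bar in line with the jig. The tool finished at the jig's angle to within 0.1°.
- I measured the gap at about 19.6 mm, so one 12 mm packer leaves about 7.6 mm, within the pad's 18 mm travel.
- After release the packer stood in the gap about 0.3 mm off centre sideways.
- At hand-in the push was steady at about 25 N and the arm was still. The scene picture showed pad, packer and blank touching with no space between them.
- I saw no movement of the stop, and I did not touch the other things on the bench.

**Less certain:**
- **Packer tilt:** the packer had swung about 0.05 rad in the grip while I carried it. It looked upright after release. I could not measure its angle once it was clamped, because the gripper hid most of it.
- **Pad travel:** my estimate of how far the handle moved was 5 to 7 mm, against the 7.6 mm expected. I had to guess the finger thickness for this.
- **Push height:** the force and torque readings suggested the push acted slightly higher than the fingertips. The known sizes leave about 11 mm between the gripper's body and the finger bar. I took that as sensor error and did not test it further.

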